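Pull the coding plugs and put them away

TASK

Pull the two coding plugs with the tall flat fin grips out of the socket strip and set both down in the part-open drawer of the small cabinet (pull it wider if you need the room), without letting them fall from a height; then slide the drawer fully shut. Leave the two plugs with the short round knobs seated in the strip, and do not disturb the oil bottle, the swab jar or the loupe.

Things in the scene. Friction and masses are not known exactly. Their poses are not given: they have to be found in the camera images.
- strip: Fixed aluminium socket strip, 56 x 190 mm on a 66 x 226 mm foot plate, top at 40 mm. Four wells along its y, at -66, -22, +22, +66 mm, each holding a plug; which is where varies. Origin: centre of its underside, z up. In each well two sprung balls on the x sides snap into the plug's groove: a straight pull up of about 10 N over the first few mm frees it; 20 mm up it is wholly out.
- cabinet: Small fixed grey sheet-steel cabinet, 190 x 190 mm and 85 mm high, with one drawer. Origin: centre of its underside; it opens towards its own -x. The cabinet's front edge lies at its x = -87 mm.
- drawer (a joint): How far the drawer is pulled out along the cabinet's -x, m: 0 = fully shut, 0.135 = end of travel. It starts part open (0.05 to 0.13); it may be pulled wider by its handle. It stays where it is left; about 1 to 2 N moves it.
- drawer_handle (a point): Centre of the drawer's bar handle (80 mm long along the cabinet's y, about 10 mm thick, 35 mm in front of the drawer's front panel, 55 mm above the table). The front panel is 186 mm wide, 8 mm thick, and its top edge stands 79 mm above the table.
- drawer_floor (a point): Centre of the drawer's inner floor, 10.5 mm above the table; axes as the cabinet's. The inside is 164 mm along x and 170 mm along y, walls 59 mm high. Only its front part is uncovered: from its front wall as far back as the drawer is open, less 3 mm.
- fin_plug_1_grip (a point): Coding plug with a black fin grip, one of two alike; the point is the fin's centre. The fin is an upright plate 12 mm thick (along its x), 26 wide (y), 34 high. The fin stands on a 30 x 26 x 4 mm grey flange (top 17 mm below the point) that rests on the strip; under it a grooved 20 x 12 x 20 mm prong, foot 41 mm below the point. z up, x across the row of wells. 30 to 65 g.
- fin_plug_2_grip (a point): Coding plug with a black fin grip, one of two alike; the point is the fin's centre. The fin is an upright plate 12 mm thick (along its x), 26 wide (y), 34 high. The fin stands on a 30 x 26 x 4 mm grey flange (top 17 mm below the point) that rests on the strip; under it a grooved 20 x 12 x 20 mm prong, foot 41 mm below the point. z up, x across the row of wells. 30 to 65 g.
- knob_plug_1_grip (a point): Plug with a short round black knob, one of two alike, to be left seated; the point lies in the knob, on its axis. The knob is 26 mm in diameter, its top 8 mm above the point; it stands on a 30 x 26 x 4 mm grey flange that rests on the strip, over the same prong as the fin plugs'.
- knob_plug_2_grip (a point): Plug with a short round black knob, one of two alike, to be left seated; the point lies in the knob, on its axis. The knob is 26 mm in diameter, its top 8 mm above the point; it stands on a 30 x 26 x 4 mm grey flange that rests on the strip, over the same prong as the fin plugs'.
- oil_bottle_mid (a point): Brown dropper bottle standing by, 37 mm in diameter, 107 mm tall; the point lies on its axis 42 mm above its foot, z along the axis. Bystander.
- swab_jar_mid (a point): White jar of swabs standing by, 57 mm in diameter, 84 mm tall; the point lies on its axis 25 mm above its foot, z along the axis. Bystander.
- loupe_mid (a point): Black eye loupe standing by, 39 mm in diameter, 34 mm tall; the point lies on its axis half-way up, z along the axis. Bystander.

How it is judged:
By the outcome, as a careful person would: the job done as asked, in the order asked, and still so for the second after the job is handed in, with the robot touching nothing.
It also fails if it takes over 72 s, if anything falls off the work surface, if the arm or the gripper's body presses on something with over 40 N, if the wrist force passes 120 N, or if a joint passes its speed limit or range.

ROBOT

A 6-joint arm with a two-finger parallel gripper is mounted at the origin on a cart in front of the work surface, level with it; the furniture and walls round the work are solid. World frame = base frame: x ahead of the robot, y to its left, z up, the work surface at z = 0. Lengths are in m, angles in degrees, forces in N, time in s.
With the tool pointing down it reaches from about 0.325 to 0.85 m from the base axis. Payload 15.5 kg.
Tool frame: the origin (TCP) lies midway between the tips of the shut fingers; the grasp point (between the pads) lies 19 mm behind it; y points along the fingers, x is the direction in which the jaws open and shut, and the axes are right-handed (so a half turn about y gives the same grasp; the last joint's range is limited). The gripper opens to 91 mm and grips with 3 to 60 N. Pads are 32 mm wide; open, the fingers measure 118 mm over their backs; the gripper's body (76 mm by 178 mm) begins 60 mm behind the grasp point.
Start: joints at [-76.347, 28.281, 77.091, -0, 74.628, -5.472], TCP at [0.205, -0.591, 0.189] pointing down, gripper open.
Joint ranges: [-166.48, 166.48], [-47.26, 123.95], [12.59, 153.08], [-70.14, 250.14], [6.76, 159.57], [-176.63, 176.63]. Speed limits (degrees/s): [108.29, 108.29, 147.25, 172.46, 172.46, 172.46].

INTERFACE

Orientations are given as a 3x3 rotation matrix whose columns are the frame's x, y, z axes.
In Python, from bench import ctrl gives the robot as it stands. The module is installed in compiled form; this text tells all that it offers. Calls block until the motion is done:
- ctrl.goto(position, orientation): joint-space move of the TCP to a pose.
- ctrl.move_l(position, vel=0.15, ori=None, contact_N=None): straight line of the TCP; ori=None keeps the orientation; vel is the mean speed in m/s. With contact_N (N) it stops when the force on the tool has changed by that much, and returns True; else False.
- ctrl.movej(angles): joint-space move.
- ctrl.command_gripper(opening): opening from 0.0 (shut) to 1.0 (fully open); the grip force is fixed at half the most; returns when the fingers have stopped.
- ctrl.sleep(seconds).
- ctrl.ik(position, orientation): joint angles nearest the present ones, or None.
- ctrl.read_camera(name): name is "side" or "top" or "wrist"; returns the picture (420x560x3 uint8, blue, green, red); there is no depth.
- ctrl.camera_params(name): a dict with "fx", "fy", "cx", "cy" (pixels), "D" ([k1, k2, p1, p2, k3] as OpenCV has them; the pictures are not rectified), "pose" (4x4, takes a point from camera to world coordinates); the wrist camera has in their place "T_tool_cam" (4x4, takes a point from camera to tool coordinates, whose origin is the TCP and whose axes are the tool frame's). Camera axes: x right, y up, looking along -z (the intrinsics and any distortion apply to the point x, -y, -z); pixel columns grow to the right and rows downward; lengths in m; the calibration is good to about 2 mm. A picture is of the moment at which its call begins: read the wrist's pose just before it. camera_params takes no time and is no camera call.
A pose or a line that the arm cannot do raises ctrl.MotionError and nothing moves.
- ctrl.sign_off(): hands the job in, once; it reports no verdict.
Readings, each from a call of its own:
- ctrl.current_t(): time.
- ctrl.current_q(): joint angles.
- ctrl.current_dq(): joint speeds.
- ctrl.current_effort(): joint torques, N m.
- ctrl.current_tool_pos(): TCP position.
- ctrl.current_eef_rot(): TCP orientation.
- ctrl.current_contact_force(): force on the tool from outside, world axes, zero at the start.
- ctrl.current_wrist_torque(): the same for the moment, N m.
- ctrl.current_grip_width(): opening from 0.0 (shut) to 1.0 (fully open).
Only numpy, scipy, OpenCV 4.12 (cv2) and the standard library are available. Lean on these libraries where they do the work, as an engineer would, in place of code of your own. Each camera call takes 0.05 s, during which the arm holds its last target. There are 200 camera calls.

## Working session

There is one attempt and no reset: what is moved stays moved. The work goes in short steps, each a Python script; the robot and the scene stay as the last script left them, time stands still between calls to the robot, and variables do not carry over. Pictures are saved under pics/ and viewed, about 8 in all and at most 12, crops included, and the job is handed in when it is done.

```bash
mkdir -p pics && cat > h.py <<'E'
import numpy as np, cv2
from bench import ctrl
def K(p): return np.array([[p['fx'],0,p['cx']],[0,p['fy'],p['cy']],[0,0,1.]])
def pose(name,p):
    if name!='wrist': return np.array(p['pose'])
    T=np.eye(4);T[:3,:3]=ctrl.current_eef_rot();T[:3,3]=ctrl.current_tool_pos();return T@np.array(p['T_tool_cam'])
def shot(name,fn=None):
    p=ctrl.camera_params(name);T=pose(name,p);im=np.array(ctrl.read_camera(name))
    if fn: cv2.imwrite('pics/'+fn,im);np.save('pics/'+fn+'.npy',T)
    return im,p,T
def ray(uv,p,T):
    n=cv2.undistortPoints(np.array([[uv]],float),K(p),np.array(p['D'],float)).ravel()
    d=T[:3,:3]@np.array([n[0],-n[1],-1]);return T[:3,3],d/np.linalg.norm(d)
def onz(uv,z,p,T):
    o,d=ray(uv,p,T);return o+d*(z-o[2])/d[2]
def tri(rs):
    A=np.zeros((3,3));b=np.zeros(3)
    for o,d in rs:
        M=np.eye(3)-np.outer(d,d);A+=M;b+=M@o
    X=np.linalg.solve(A,b)
    return X,[np.linalg.norm((np.eye(3)-np.outer(d,d))@(X-o)) for o,d in rs]
def proj(X,p,T):
    c=np.linalg.inv(T)@np.append(X,1);v=np.array([[c[0],-c[1],-c[2]]])
    return cv2.projectPoints(v,np.zeros(3),np.zeros(3),K(p),np.array(p['D'],float))[0].ravel()
E
python3 - <<'E'
from h import *
a=shot('top','top0.png');b=shot('side','side0.png')
for n in('top','side'):
    p=ctrl.camera_params(n);print({k:np.round(v,3).tolist() for k,v in p.items()})
print(np.round(ctrl.camera_params('wrist')['T_tool_cam'],3),np.round(ctrl.current_eef_rot(),2))
E
```

```text
{'fx': 462.968, 'fy': 462.968, 'cx': 276.986, 'cy': 206.164, 'D': [-0.104, 0.0, 0.0, 0.0, 0.0], 'pose': [[0.003, 0.986, -0.169, 0.335], [-1.0, 0.004, 0.008, -0.006], [0.008, 0.168, 0.986, 1.165], [0.0, 0.0, 0.0, 1.0]]}
{'fx': 483.136, 'fy': 483.136, 'cx': 281.643, 'cy': 204.109, 'D': [-0.07, 0.0, 0.0, 0.0, 0.0], 'pose': [[0.95, 0.143, -0.278, 0.188], [-0.312, 0.388, -0.867, -1.102], [-0.016, 0.91, 0.413, 0.579], [0.0, 0.0, 0.0, 1.0]]}
[[ 1.    -0.     0.     0.   ]
 [ 0.     0.275 -0.961 -0.195]
 [ 0.     0.961  0.275  0.078]
 [ 0.     0.     0.     1.   ]] [[ 0.33 -0.    0.94]
 [-0.94  0.    0.33]
 [-0.   -1.    0.  ]]
```

View pics/top0.png

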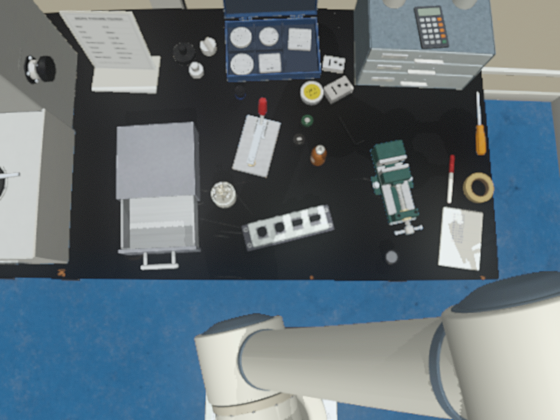

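View pics/side0.png

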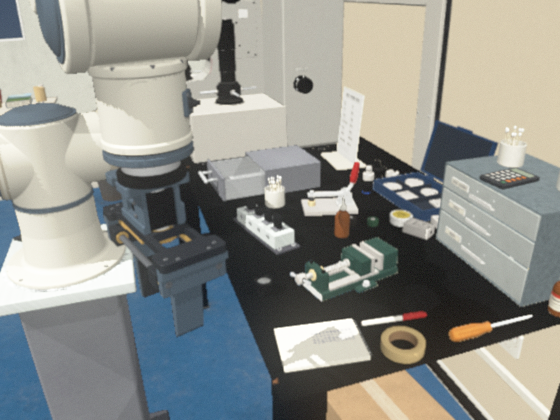

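The top view shows the strip at (288,228), cabinet (158,160) with its open drawer (160,222) and handle (160,267). The jar is at (222,194), the bottle at (318,155) and probably the loupe at (392,257). I'll enlarge these areas.

```bash
python3 - <<'E'
import cv2,numpy as np
a=cv2.imread('pics/top0.png')[115:280,105:345];b=cv2.imread('pics/side0.png')[140:265,190:330]
a=cv2.resize(a,(480,330),interpolation=cv2.INTER_CUBIC)
a=cv2.resize(cv2.imread('pics/top0.png')[195:260,235:340],(800,495),interpolation=cv2.INTER_CUBIC)[:, :]
a=cv2.resize(a,(420,260));b=cv2.resize(cv2.imread('pics/side0.png')[195:255,225:305],(380,285),interpolation=cv2.INTER_CUBIC)
c=cv2.resize(cv2.imread('pics/top0.png')[115:280,105:270],(330,330),interpolation=cv2.INTER_CUBIC);d=cv2.resize(cv2.imread('pics/side0.png')[140:200,190:330],(420,180),interpolation=cv2.INTER_CUBIC)
o=np.zeros((600,800,3),np.uint8);o[:260,:420]=a;o[:285,420:800]=b;o[270:600,:330]=c;o[300:480,340:760]=d
cv2.imwrite('pics/crop0.png',o)
E
```

```text
(no output)
```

View pics/crop0.png

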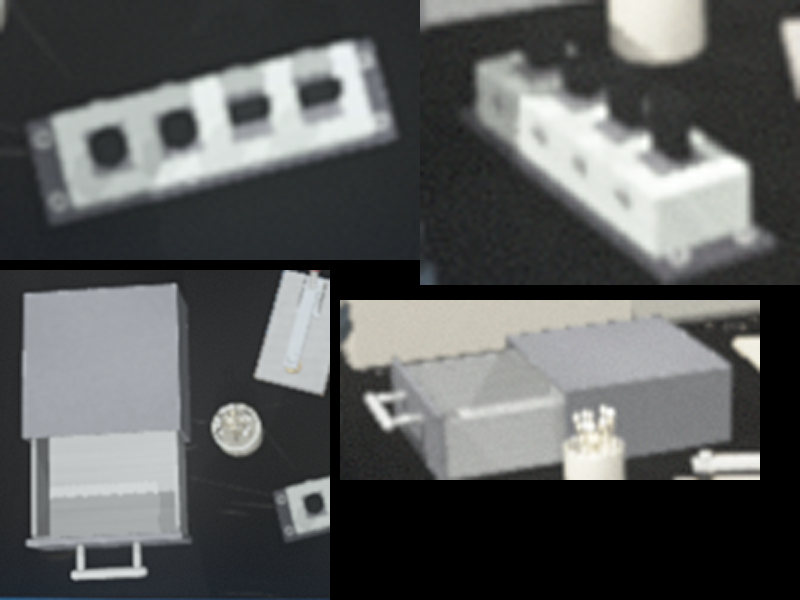

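The crops show fins at top-view pixels about (297,221) and (315,217), which are the tall pair at the -y end. The knobs are at (262,232) and (280,227). Next I'll get coarse positions and then move the wrist camera.

```bash
python3 - <<'E'
from h import *
p=ctrl.camera_params('top');T=np.array(p['pose']);f=lambda u,z:np.round(onz(u,z,p,T)[:2],3)
im=cv2.imread('pics/top0.png')
m=(im.min(2)>120).astype(np.uint8);m[:195]=0;m[260:]=0;m[:,:240]=0;m[:,338:]=0
c=max(cv2.findContours(m,0,2)[0],key=cv2.contourArea);q=cv2.boxPoints(cv2.minAreaRect(c))
P=np.array([f(u,.04) for u in q]);print('strip',P.tolist(),P.mean(0),[np.linalg.norm(P[i]-P[i-1]) for i in range(2)])
for n,u,z in [('fin',(297.5,221),.078),('fin',(315,217.5),.078),('jar',(222,194),.08),('bottle',(318,155),.09),('loupe',(392,257),.034),('handleL',(142,268),.06),('handleR',(178,265),.06),('panelL',(119,251),.079),('panelR',(199,251),.079),('cabFL',(117,198),.085),('cabFR',(198,198),.085),('cabBL',(117,125),.085),('cabBR',(195,123),.085)]: print(n,f(u,z))
s=np.radians(13);
for k in(1,-1):
  R=np.array([[k*np.cos(s),0,-k*np.sin(s)],[k*np.sin(s),0,k*np.cos(s)],[0,-1,0]])
  for X in ([.36,-.08,.2],[.36,-.04,.046],[.33,.22,.04],[.30,.22,.2]): 
    j=ctrl.ik(X,R);print(k,X,None if j is None else np.round(j))
E
```

```text
strip [[0.482, 0.069], [0.535, -0.138], [0.472, -0.152], [0.421, 0.053]] [ 0.4775 -0.042 ] [np.float64(0.06306346010171025), np.float64(0.21367732682715782)]
fin [ 0.485 -0.063]
fin [ 0.494 -0.105]
jar [0.549 0.117]
bottle [ 0.644 -0.112]
loupe [ 0.403 -0.297]
handleL [0.373 0.307]
handleR [0.381 0.221]
panelL [0.411 0.359]
panelR [0.413 0.168]
cabFL [0.538 0.369]
cabFR [0.538 0.174]
cabBL [0.721 0.382]
cabBR [0.726 0.188]
1 [0.36, -0.08, 0.2] [-22.   6. 109.  -0.  65. -35.]
1 [0.36, -0.04, 0.046] [-16.  23. 122.  -0.  35. -29.]
1 [0.33, 0.22, 0.04] [ 25.  25. 118.  -0.  37.  12.]
1 [0.3, 0.22, 0.2] [ 27.   7. 109.  -0.  65.  14.]
-1 [0.36, -0.08, 0.2] [-22.   6. 109.  -0.  65. 145.]
-1 [0.36, -0.04, 0.046] [-16.  23. 122.  -0.  35. 151.]
-1 [0.33, 0.22, 0.04] [  25.   25.  118.   -0.   37. -168.]
-1 [0.3, 0.22, 0.2] [  27.    7.  109.   -0.   65. -166.]
```

```bash
cat >> h.py <<'E'
def Rt(deg):  # tool down, jaw axis at yaw deg
    s=np.radians(deg);return np.array([[np.cos(s),0,-np.sin(s)],[np.sin(s),0,np.cos(s)],[0,-1,0]])
E
python3 - <<'E'
from h import *
R=Rt(14)
ctrl.goto([.48,-.03,.22],R);shot('wrist','w1.png')
ctrl.move_l([.46,.06,.22],ori=R);shot('wrist','w2.png')
ctrl.goto([.44,.20,.25],Rt(0));shot('wrist','w3.png')
a=np.hstack([cv2.imread(f'pics/w{i}.png') for i in(1,2)]);b=cv2.imread('pics/w3.png')
a=cv2.resize(a,(800,300),interpolation=cv2.INTER_AREA);b=cv2.resize(b,(400,300))
cv2.imwrite('pics/w123.png',np.vstack([a,np.hstack([b,b*0])]));print(ctrl.current_t())
E
```

```text
3.8833
```

View pics/w123.png

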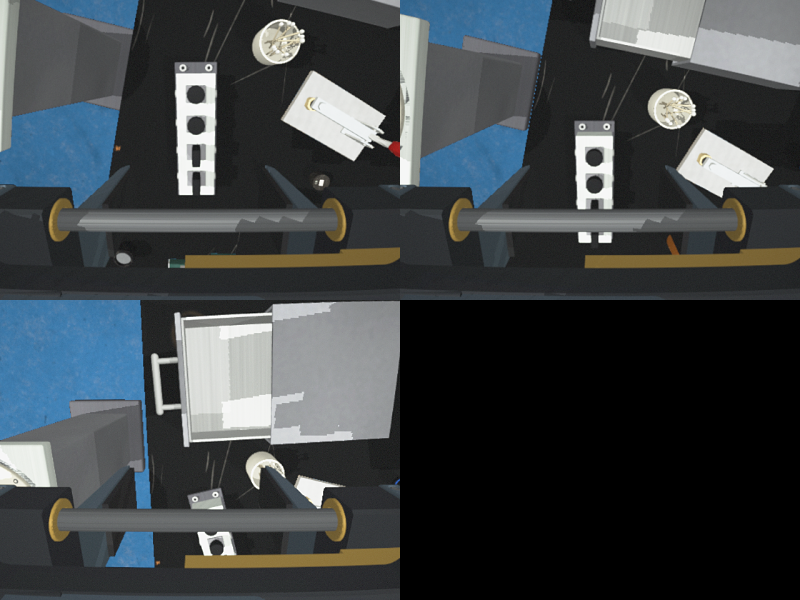

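w1 and w2 show the knobs at the upper end and the fins lower down, partly behind the gripper bar. In w3 the drawer interior, handle and cabinet front are clear. I'll take two fin views from further along -y.

```bash
python3 - <<'E'
from h import *
R=Rt(14)
ctrl.goto([.505,-.12,.22],R);shot('wrist','w4.png')
ctrl.move_l([.525,-.20,.22],ori=R);shot('wrist','w5.png');p=ctrl.camera_params('wrist')
o=[]
for i in (4,5):
    T=np.load(f'pics/w{i}.png.npy');u=proj(np.array([.487,-.08,.06]),p,T);x,y=[int(max(0,v-75)) for v in u];print(i,x,y)
    c=cv2.imread(f'pics/w{i}.png')[y:y+150,x:x+150];o.append(cv2.copyMakeBorder(cv2.resize(c,None,fx=2.66,fy=2.66,interpolation=cv2.INTER_CUBIC),0,1,0,1,0)[:399,:399])
h=max(a.shape[0] for a in o);w3=cv2.imread('pics/w3.png')[0:220,190:400]
print([a.shape for a in o])
o=np.hstack([cv2.copyMakeBorder(a,0,h-a.shape[0],0,0,0) for a in o])
cv2.imwrite('pics/c45.png',o);print(ctrl.current_t())
E
```

```text
4 192 71
5 192 0
[(399, 399, 3), (399, 399, 3)]
5.925
```

View pics/c45.png

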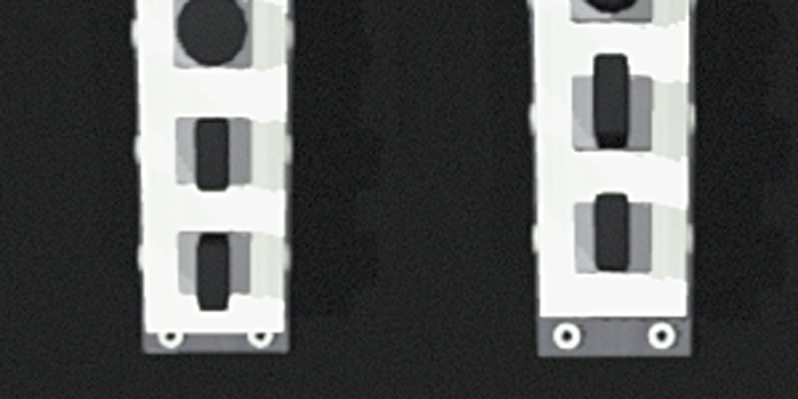

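The fins, flanges and strip end are sharp. In the w4 crop the fin centres are at columns 212 and 214, with flange rows 118–186 and 232–294. In w5 they are at columns 611 and 612, with rows 76–151 and 203–272. Now I'll triangulate, and measure the drawer in w3.

```bash
python3 - <<'E'
from h import *
p=ctrl.camera_params('wrist');T4=np.load('pics/w4.png.npy');T5=np.load('pics/w5.png.npy')
r4=lambda x,y:ray((192+(x+.5)/2.66-.5,71+(y+.5)/2.66-.5),p,T4)
r5=lambda x,y:ray((192+(x-400+.5)/2.66-.5,(y+.5)/2.66-.5),p,T5)
for n,a,b in [('up fl',((176,250),(118,186)),((573,652),(76,151))),('lo fl',((178,250),(232,294)),((575,652),(203,272)))]:
    C=[]
    for i in(0,1):
        for j in(0,1):
            X,e=tri([r4(a[0][i],a[1][j]),r5(b[0][i],b[1][j])]);C.append(X);print(n,X.round(4),np.round(e,4))
    C=np.array(C);print(' ctr',C.mean(0).round(4),np.linalg.norm(C[0]-C[1]).round(4),np.linalg.norm(C[0]-C[2]).round(4), 'yaw',np.degrees(np.arctan2(*(C[2]+C[3]-C[0]-C[1])[[1,0]])))
print('fin lo edge',tri([r4(214,310),r5(612.5,272)]),'finup +y top edge?',tri([r4(212,118),r5(611,54)]))
# strip sides for yaw: left/right edges
for a,b in (((137,50),(147,330)),((286,60),(284,330))):
    A,B=[(lambda rr:rr[0]+rr[1]*(.04-rr[0][2])/rr[1][2])(r4(*v)) for v in(a,b)];d=A-B;print('edge yaw',np.degrees(np.arctan2(-d[0],d[1])),A.round(4),B.round(4))
w=cv2.imread('pics/w3.png')[0:220,190:410];cv2.imwrite('pics/c3.png',cv2.resize(w,(770,600*770//770)[:1]+(770,),interpolation=cv2.INTER_CUBIC)[:600])
E
```

```text
up fl [ 0.4694 -0.0535  0.0428] [0.0001 0.0001]
up fl [ 0.4754 -0.0787  0.0431] [0.0001 0.0001]
up fl [ 0.4973 -0.0466  0.0428] [0. 0.]
up fl [ 0.5037 -0.0717  0.0431] [0. 0.]
 ctr [ 0.4864 -0.0626  0.0429] 0.0259 0.0287 yaw 13.966994982059045
lo fl [ 0.4803 -0.0963  0.0417] [0.0002 0.0002]
lo fl [ 0.486  -0.1207  0.0417] [0.0001 0.0001]
lo fl [ 0.5082 -0.0893  0.0416] [0. 0.]
lo fl [ 0.5145 -0.1136  0.0417] [0. 0.]
 ctr [ 0.4972 -0.105   0.0417] 0.0251 0.0288 yaw 13.97815279217932
fin lo edge (array([ 0.50052679, -0.11772523,  0.06952492]), [np.float64(0.00023094604095717444), np.float64(0.00023094604095720567)]) finup +y top edge? (array([ 0.48320526, -0.04968693,  0.07359849]), [np.float64(0.00013380597189137318), np.float64(0.0001338059718913676)])
edge yaw 14.770102399976814 [ 0.4492 -0.0325  0.04  ] [ 0.4772 -0.1388  0.04  ]
edge yaw 14.504280884574564 [ 0.5053 -0.0224  0.04  ] [ 0.5319 -0.1251  0.04  ]
```

View pics/c3.png

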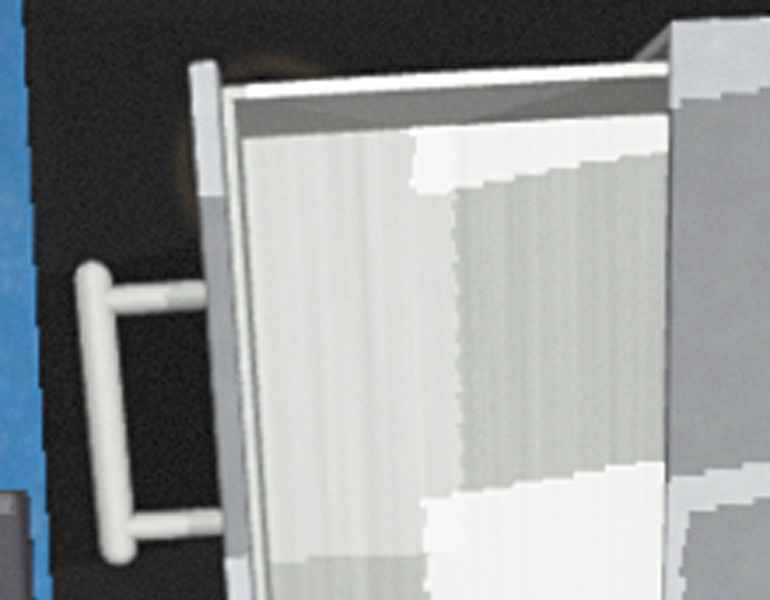

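The crop shows handle ends at (92,270) and (120,558), floor front edge (246,140)–(272,565), and cabinet front edge at column ~667. Next: locate the drawer and pull the first plug.

```bash
python3 - <<'E'
from h import *
p=ctrl.camera_params('wrist');T3=np.load('pics/w3.png.npy');t=ctrl.camera_params('top');Tt=np.array(t['pose'])
px=lambda x,y:(190+x/3.5,y/3.5)
f=lambda x,y,z:onz(px(x,y),z,p,T3).round(4)
print('handle',f(92,270,.055),f(120,558,.055));print('floor front',f(246,140,.0105),f(272,565,.0105));print('cab front',f(670,20,.085),f(665,590,.085));print('panel top front/back',f(192,65,.079),f(232,590,.079),f(220,90,.0695))
print('handle tri',tri([ray(px(92,270),p,T3),ray((142,268),t,Tt)]),tri([ray(px(120,558),p,T3),ray((178,265),t,Tt)]),)
R=Rt(14.4)
ctrl.command_gripper(.55)
ctrl.goto([.4975,-.1052,.13],R);ctrl.move_l([.4975,-.1052,.048],vel=.1,contact_N=8)
print('at',ctrl.current_tool_pos(),ctrl.current_contact_force())
ctrl.command_gripper(0);print('w',ctrl.current_grip_width(),ctrl.current_contact_force(),ctrl.current_tool_pos())
ctrl.move_l([.4975,-.1052,.075],vel=.05);print('w',ctrl.current_grip_width(),ctrl.current_contact_force())
ctrl.move_l([.4975,-.1052,.20],vel=.15);print('w',ctrl.current_grip_width(),ctrl.current_contact_force(),ctrl.current_t())
shot('wrist','w6.png');shot('side','s6.png')
E
```

```text
handle [0.3777 0.3107 0.055 ] [0.3831 0.2243 0.055 ]
floor front [0.4223 0.3548 0.0105] [0.4301 0.2157 0.0105]
cab front [0.5383 0.3722 0.085 ] [0.5479 0.2192 0.085 ]
panel top front/back [0.4107 0.3617 0.079 ] [0.4198 0.2179 0.079 ] [0.4176 0.3574 0.0695]
handle tri (array([0.37404393, 0.31303239, 0.03692248]), [np.float64(0.0010626499588565579), np.float64(0.001062649958856521)]) (array([0.38145816, 0.22331749, 0.0466348 ]), [np.float64(0.00042301239462902397), np.float64(0.00042301239462911526)])
at [ 0.49791314 -0.10545033  0.04849747] [ 0.47567846 -0.41082966 -0.58565146]
w 0.12318057456367289 [-0.01380219  0.16335189  2.10914202] [ 0.4974743  -0.10520984  0.04802518]
w 0.12741014684311708 [-0.0628357  -0.18838081 -0.28022622]
w 0.12401257176352784 [-0.42503821  0.04087953 -1.23957223] 10.6083
```

Drawer yaw is about 3.5°, it is open about 0.12 m, and the handle is at (0.380, 0.268). The floor is exposed for x ≈ 0.427–0.54. Plug 1 is held (11.3 mm), so I'll place it.

```bash
cat >> h.py <<'E'
def place(x,y):
    R=Rt(3.5)
    ctrl.goto([x,y,.17],R);ctrl.move_l([x,y,.06],vel=.12)
    c=ctrl.move_l([x,y,.033],vel=.025,contact_N=3);print('contact',c,ctrl.current_tool_pos(),ctrl.current_contact_force(),ctrl.current_grip_width())
    ctrl.command_gripper(.33);ctrl.sleep(.2)
    ctrl.move_l([x,y,.17],vel=.12)
E
python3 - <<'E'
from h import *
place(.489,.303);print(ctrl.current_t())
shot('wrist','w7.png');shot('top','t7.png')
a=cv2.imread('pics/w7.png');b=cv2.imread('pics/t7.png')[110:290,100:340]
cv2.imwrite('pics/v7.png',np.hstack([cv2.resize(a,(400,300)),cv2.resize(b,(400,300))]))
E
```

```text
contact True [0.48916236 0.30300928 0.03832371] [-0.87219801 -1.45391435  6.07177897] 0.12537960496507042
16.05
```

View pics/v7.png

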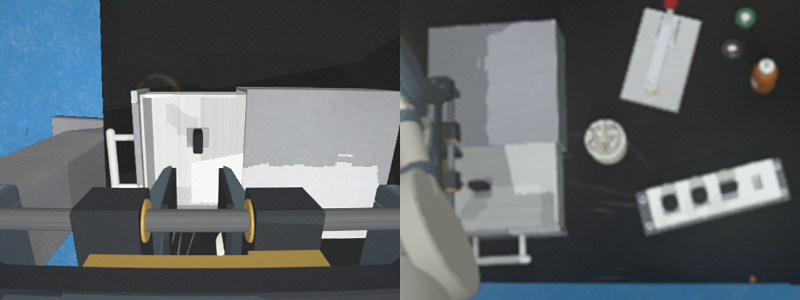

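Plug 1 stands upright in the drawer at (198,140) in the wrist view, its well is empty, and nothing else has moved. Now plug 2.

```bash
python3 - <<'E'
from h import *
R=Rt(14.4);x,y=.4866,-.0628
ctrl.goto([x,y,.17],R);ctrl.command_gripper(.5)
ctrl.move_l([x,y,.048],vel=.1,contact_N=8);print(ctrl.current_tool_pos())
ctrl.command_gripper(0);print('w',ctrl.current_grip_width(),ctrl.current_contact_force())
ctrl.move_l([x,y,.075],vel=.05);ctrl.move_l([x,y,.18],vel=.15);w=ctrl.current_grip_width();print('w',w,ctrl.current_t())
if w>.08:
    place(.486,.233);print(ctrl.current_t())
    ctrl.goto([.40,.16,.25],Rt(3.5));shot('wrist','w8.png');shot('top','t8.png')
    a=cv2.imread('pics/w8.png');b=cv2.imread('pics/t8.png')[110:290,100:340]
    cv2.imwrite('pics/v8.png',np.hstack([cv2.resize(a,(400,300)),cv2.resize(b,(400,300))]));print(ctrl.current_t())
E
```

```text
[ 0.48693293 -0.06288798  0.04844427]
w 0.1240191309387928 [0.20344941 0.07538262 1.00939392]
w 0.1288577864842728 21.4917
contact True [0.48619582 0.23306027 0.03835529] [-0.76271414  0.01463786  6.02123343] 0.1250737457073863
26.45
27.1583
```

View pics/v8.png

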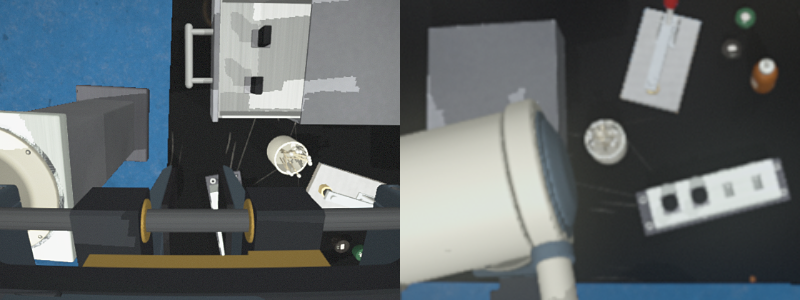

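Both plugs stand upright in the drawer and both knobs are still seated. Now I'll push the handle with shut fingers until the drawer is home.

```bash
python3 - <<'E'
from h import *
R=Rt(3.5);d=np.array([np.cos(np.radians(3.5)),np.sin(np.radians(3.5)),0]);h=np.array([.3804,.2675,.044])
ctrl.command_gripper(0)
s=h-.05*d;ctrl.goto([s[0],s[1],.17],R);ctrl.move_l(s,vel=.12,contact_N=8)
print(ctrl.current_tool_pos(),ctrl.current_contact_force())
c=ctrl.move_l(h-.022*d,vel=.03,contact_N=10);print(c,(ctrl.current_tool_pos()-h)@d)
c=ctrl.move_l(h+.14*d,vel=.04,contact_N=12);print(c,(ctrl.current_tool_pos()-h)@d,ctrl.current_contact_force(),ctrl.current_t())
e=ctrl.current_tool_pos()-.03*d;ctrl.move_l(e,vel=.08);ctrl.move_l([e[0],e[1],.2],vel=.15)
ctrl.goto([.45,.0,.30],Rt(3.5));print(ctrl.current_t());shot('top','t9.png');shot('side','s9.png');shot('wrist','w9.png')
a=cv2.imread('pics/t9.png')[105:285,100:340];b=cv2.imread('pics/s9.png')[140:260,180:340]
cv2.imwrite('pics/v9.png',np.vstack([np.hstack([cv2.resize(a,(400,300)),cv2.resize(b,(400,300))]),np.hstack([cv2.resize(cv2.imread('pics/w9.png'),(400,300))]*2)]))
E
```

```text
[0.33088918 0.26457128 0.04449499] [ 0.34631213  0.35296051 -0.29722498]
False -0.022225429273381163
False 0.1399272289510327 [-0.96052411 -0.7846375   0.07057353] 34.8917
37.7417
```

View pics/v9.png

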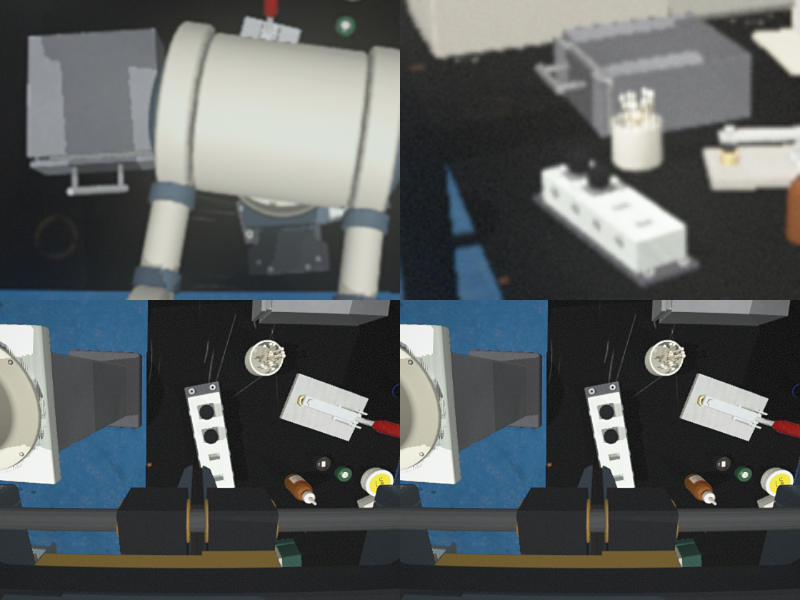

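The drawer looks nearly shut, but the push never met its end stop. I'll measure how much is left.

```bash
python3 - <<'E'
from h import *
p=ctrl.camera_params('top');T=np.array(p['pose'])
for n,u in [('before',((142,268),(178,265))),('after',((142.,219.6),(176,218.4)))]:
    print(n,[onz(v,.055,p,T).round(4) for v in u])
R=Rt(0)
ctrl.goto([.44,.20,.25],R);shot('wrist','w10.png');print(ctrl.current_t())
w=cv2.imread('pics/w10.png')[0:230,180:487];cv2.imwrite('pics/c10.png',cv2.resize(w,(800,600),interpolation=cv2.INTER_CUBIC))
E
```

```text
before [array([0.3727, 0.3087, 0.055 ]), array([0.3807, 0.2218, 0.055 ])]
after [array([0.4898, 0.3143, 0.055 ]), array([0.4933, 0.2307, 0.055 ])]
38.7833
```

View pics/c10.png

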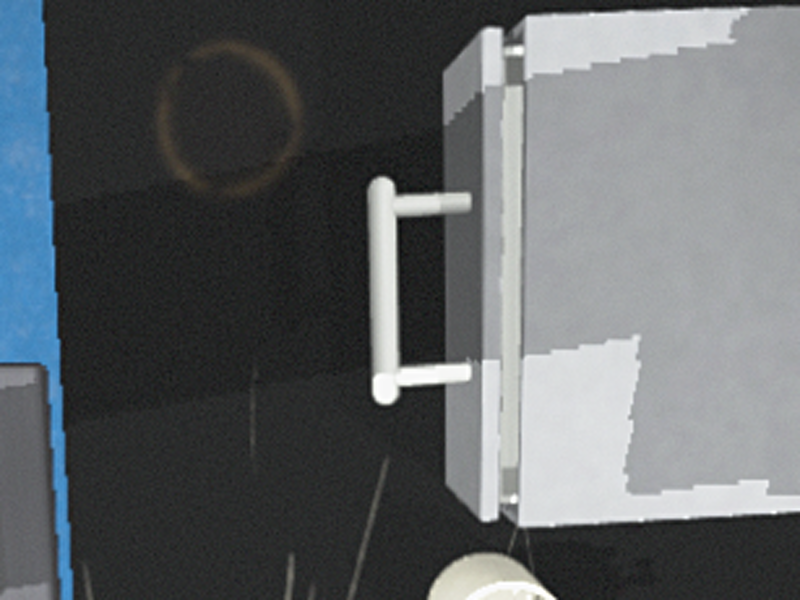

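```bash
python3 - <<'E'
from h import *
p=ctrl.camera_params('wrist');s=307/800
T=np.load('pics/w10.png.npy');q=lambda x,y:(180+x*s,y*s)
for n,v,z in [('handle',(382,190),.06),('handle',(385,388),.06),('panel top',(500,40),.079),('panel top',(492,515),.079),('cab',(525,25),.085),('cab',(522,520),.085)]:print(n,onz(q(*v),z,p,T).round(4))
T8=np.load('pics/w8.png.npy')
for v in((189,26),(189,85)):print('w8 handle',onz((v[0]*1.4,v[1]*1.4),.06,p,T8).round(4))
for n in('t8.png','t9.png'):
    im=cv2.imread('pics/'+n)
E
```

```text
handle [0.4926 0.3144 0.06  ]
handle [0.4967 0.2363 0.06  ]
panel top [0.5315 0.3651 0.079 ]
panel top [0.5403 0.1866 0.079 ]
cab [0.5387 0.3688 0.085 ]
cab [0.5511 0.186  0.085 ]
w8 handle [0.3799 0.3088 0.06  ]
w8 handle [0.3842 0.2275 0.06  ]
```

About 9 mm is left, and the numbers suggest the fingers ended up beyond the bar, so the back-off drew the drawer out a little. I'll now push the panel face directly, above the handle, with TCP z = 67 mm against the panel top at 79 mm, logging force.

```bash
python3 - <<'E'
from h import *
R=Rt(3.5);d=np.array([np.cos(np.radians(3.5)),np.sin(np.radians(3.5)),0]);h=np.array([.490,.274,.067])
print(ctrl.current_grip_width())
ctrl.goto([h[0],h[1],.17],R);c=ctrl.move_l(h,vel=.1,contact_N=6);print(c,ctrl.current_tool_pos())
for k in range(1,15):
    c=ctrl.move_l(h+.004*k*d,vel=.03,contact_N=9);f=ctrl.current_contact_force()
    print(k,c,ctrl.current_tool_pos().round(4),f.round(1))
    if c or f@d<-9: break
print(ctrl.current_t())
shot('wrist','w11.png');shot('side','s11.png')
e=ctrl.current_tool_pos()-.012*d;ctrl.move_l(e,vel=.05);ctrl.move_l([e[0],e[1],.2],vel=.15)
ctrl.goto([.44,.20,.25],Rt(0));shot('wrist','w12.png')
w=cv2.imread('pics/w12.png')[0:230,180:487];b=cv2.imread('pics/s11.png')[100:220,170:330]
cv2.imwrite('pics/c12.png',np.hstack([cv2.resize(w,(400,300),interpolation=cv2.INTER_CUBIC),cv2.resize(b,(400,300),interpolation=cv2.INTER_CUBIC)]));print(ctrl.current_t())
E
```

```text
0.010114055765638013
False [0.49036133 0.27416047 0.06758824]
1 False [0.4944 0.2744 0.0673] [0.  0.2 0.2]
2 False [0.4982 0.2745 0.067 ] [ 1.2 -0.1 -0.1]
3 False [0.5022 0.2747 0.067 ] [ 0.2 -0.2 -0.1]
4 False [0.5062 0.275  0.067 ] [ 0.1 -0.1  0.1]
5 False [0.5102 0.2752 0.067 ] [0.6 0.1 1.1]
6 False [0.5142 0.2755 0.067 ] [-0.6  0.  -1. ]
7 False [0.5182 0.2757 0.067 ] [-0.8 -1.2 -0.1]
8 False [0.5222 0.276  0.067 ] [-0.1 -0.3 -0.6]
9 False [0.5262 0.2762 0.067 ] [-0.5 -0.2  0.2]
10 False [0.5301 0.2764 0.067 ] [-0.3  0.3 -0.4]
11 False [0.5341 0.2767 0.067 ] [-0.2  0.7 -1. ]
12 False [0.5381 0.2769 0.067 ] [0.2 0.3 0.3]
13 False [0.5421 0.2772 0.067 ] [-0.6  0.7 -0.6]
14 False [0.5461 0.2774 0.067 ] [ 0.5 -0.5 -1.2]
44.4833
46.6417
```

View pics/c12.png

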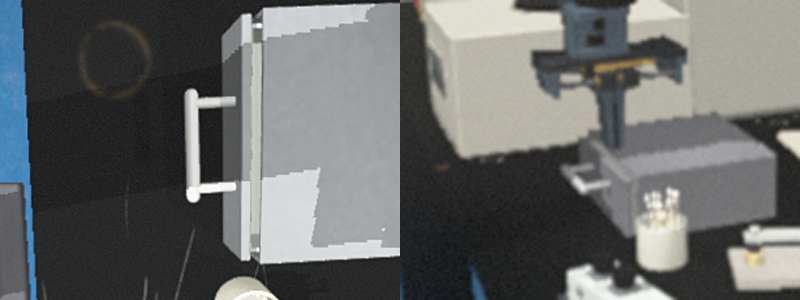

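```bash
python3 - <<'E'
from h import *
p=ctrl.camera_params('side');T=np.array(p['pose'])
im=cv2.imread('pics/s11.png')
for X in([.5461,.2774,.067],[.5461,.2774,.08],[.5461,.2774,.095],[.5315,.3651,.079],[.5403,.1866,.079],[.4946,.2754,.055]):
    u=proj(np.array(X),p,T);print(X,u.round(1));cv2.circle(im,(int(u[0]*8),int(u[1]*8)),8,(0,0,255),-1,shift=3)
w=ctrl.camera_params('wrist');a=cv2.resize(im[100:190,200:320],(800,600),interpolation=cv2.INTER_CUBIC);cv2.imwrite('pics/c13.png',a)
E
```

```text
[0.5461, 0.2774, 0.067] [255.6 165.6]
[0.5461, 0.2774, 0.08] [255.4 161.7]
[0.5461, 0.2774, 0.095] [255.2 157.1]
[0.5315, 0.3651, 0.079] [244.  154.1]
[0.5403, 0.1866, 0.079] [261.7 171.8]
[0.4946, 0.2754, 0.055] [239.8 171.5]
```

View pics/c13.png

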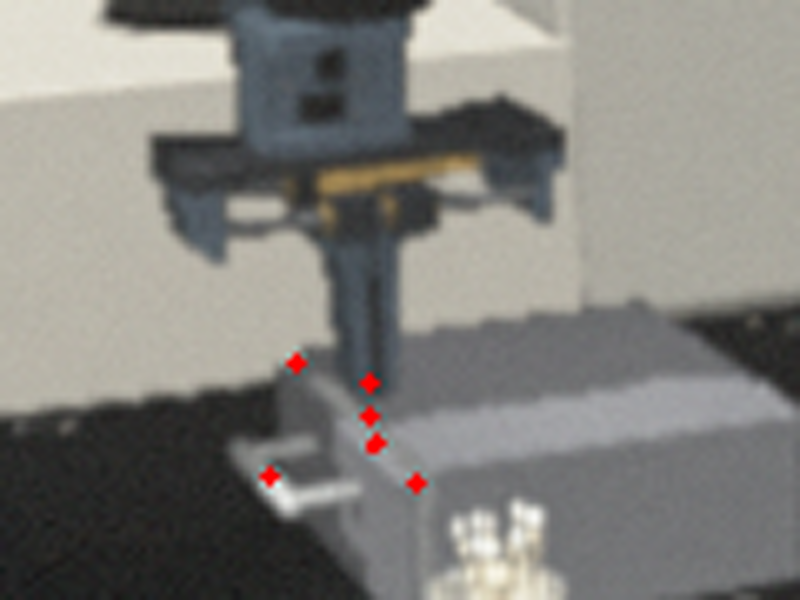

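In the side view the finger tips sit about 20 mm above the nominal TCP, at roughly z = 88 mm. They passed over the bar at first and over the panel just now. I'll repeat the handle push lower, with TCP z = 24 mm.

```bash
python3 - <<'E'
from h import *
R=Rt(3.5);d=np.array([np.cos(np.radians(3.5)),np.sin(np.radians(3.5)),0]);h=np.array([.450,.272,.024])
ctrl.goto([h[0],h[1],.15],R);c=ctrl.move_l(h,vel=.1,contact_N=6);print(c,ctrl.current_tool_pos())
for k in range(1,13):
    c=ctrl.move_l(h+.005*k*d,vel=.03,contact_N=9);f=ctrl.current_contact_force()
    print(k,c,ctrl.current_tool_pos().round(4),f.round(1))
    if c or f@d<-9: break
print(ctrl.current_t())
e=ctrl.current_tool_pos()-.02*d;ctrl.move_l(e,vel=.06);ctrl.move_l([e[0],e[1],.2],vel=.15)
ctrl.goto([.44,.20,.25],Rt(0));shot('wrist','w14.png')
w=cv2.imread('pics/w14.png');b=w[0:230,180:487]
cv2.imwrite('pics/c14.png',np.hstack([cv2.resize(b,(400,300),interpolation=cv2.INTER_CUBIC),cv2.resize(w,(400,300))]));print(ctrl.current_t())
E
```

```text
False [0.45034356 0.27215225 0.02449787]
1 False [0.4554 0.2724 0.0242] [-0.1 -0.2  0.9]
2 False [0.4602 0.2726 0.024 ] [-0.1  0.1 -0. ]
3 False [0.4652 0.2729 0.024 ] [ 0.2 -0.7  0.6]
4 False [0.4702 0.2733 0.024 ] [-0.8 -0.8 -0.3]
5 False [0.4752 0.2735 0.024 ] [ 0.3 -1.  -0.1]
6 False [0.4802 0.2738 0.024 ] [ 0.5  0.1 -0.3]
7 False [0.4852 0.2741 0.024 ] [ 0.5  0.6 -0.1]
8 True [0.4859 0.2738 0.0234] [-2.1  0.1  2.5]
51.0333
53.35
```

The push hit a stop where "shut" was predicted (TCP x ≈ 0.486). I have no pictures left to view, so I'll check numerically.

```bash
python3 - <<'E'
from h import *
p=ctrl.camera_params('wrist')
for n in('w12','w14'):
    im=cv2.imread(f'pics/{n}.png').min(2);T=np.load(f'pics/{n}.png.npy')
    r=int(290*.38375);row=im[r-4:r+5].astype(int).mean(0)
    print(n,'row',r,row[315:400:1].astype(int).tolist())
    seg=row[300:352];c=300+np.where(seg>130)[0];print(' handle cols',c.min(),c.max(),onz(((c.min()+c.max())/2,r),.06,p,T).round(4))
E
```

```text
w12 row 111 [30, 27, 30, 29, 28, 26, 35, 93, 143, 169, 185, 200, 215, 222, 222, 222, 217, 153, 67, 25, 27, 27, 29, 30, 29, 28, 29, 27, 28, 27, 28, 28, 29, 29, 25, 33, 73, 85, 85, 83, 84, 84, 83, 84, 82, 83, 82, 83, 81, 81, 103, 148, 167, 165, 163, 164, 164, 170, 188, 197, 194, 191, 189, 191, 183, 141, 126, 156, 159, 159, 158, 159, 158, 160, 158, 157, 159, 157, 158, 158, 157, 157, 158, 158, 158]
 handle cols 323 332 [0.4945 0.2764 0.06  ]
w14 row 111 [30, 28, 27, 29, 27, 28, 27, 30, 28, 26, 28, 20, 53, 127, 154, 174, 188, 206, 218, 221, 220, 221, 211, 99, 31, 23, 29, 28, 29, 27, 31, 26, 28, 28, 30, 28, 29, 28, 26, 27, 38, 72, 85, 83, 82, 83, 81, 83, 82, 82, 82, 80, 81, 83, 80, 83, 111, 149, 164, 163, 156, 146, 140, 151, 152, 122, 137, 158, 157, 157, 157, 158, 157, 157, 157, 156, 156, 156, 157, 155, 156, 157, 156, 156, 156]
 handle cols 329 337 [0.5006 0.2761 0.06  ]
```

The handle moved about 6 mm to 0.5006 (expected shut ≈ 0.502). I'll push once more, a bit harder, to confirm the stop.

```bash
python3 - <<'E'
from h import *
R=Rt(3.5);d=np.array([np.cos(np.radians(3.5)),np.sin(np.radians(3.5)),0]);h=np.array([.470,.273,.024])
ctrl.goto([h[0]-.005,h[1],.12],R);ctrl.move_l(h,vel=.12,contact_N=6)
c=ctrl.move_l(h+.030*d,vel=.02,contact_N=18);print(c,ctrl.current_tool_pos(),ctrl.current_contact_force(),ctrl.current_t())
e=ctrl.current_tool_pos()-.02*d;ctrl.move_l(e,vel=.08);ctrl.move_l([e[0],e[1],.2],vel=.2)
ctrl.goto([.44,.20,.25],Rt(0));im,p,T=shot('wrist','w15.png');print(ctrl.current_t())
row=im.min(2)[107:116].astype(int).mean(0);print(row[320:400].astype(int).tolist())
t=cv2.absdiff(shot('top')[0],cv2.imread('pics/top0.png')).max(2);print('bottle diff',t[140:165,310:328].mean(),'jar',t[182:206,210:235].mean(),'loupe',t[250:264,385:400].mean(), t[132:146,292:306].mean())
E
```

```text
True [0.48590679 0.27372404 0.02348479] [ 0.31363935 -0.01804436 -1.10427107] 55.8667
57.8083
[27, 30, 30, 28, 30, 28, 23, 38, 113, 147, 171, 186, 202, 216, 222, 221, 223, 218, 127, 46, 25, 25, 27, 29, 30, 31, 26, 28, 30, 30, 29, 30, 30, 28, 28, 33, 63, 86, 84, 83, 84, 83, 83, 84, 82, 83, 82, 81, 82, 81, 79, 100, 145, 166, 164, 160, 149, 144, 153, 169, 145, 122, 154, 159, 159, 159, 159, 160, 160, 159, 158, 158, 157, 158, 158, 158, 158, 157, 159, 159]
bottle diff 9.833333333333334 jar 14.118333333333334 loupe 9.795238095238096 7.387755102040816
```

The 18 N push stopped at the same point (TCP x = 0.4859) and the handle moved less than 0.3 px, so the drawer is at its end stop. The arm is clear of everything.

```bash
python3 -c "
from bench import ctrl
print(ctrl.current_t(),ctrl.current_contact_force());ctrl.sign_off()"
```

```text
57.8583 [-0.33359955  0.25737366  0.54267077]
the job is handed in; nothing more can be done
```

I pulled both fin plugs and set them upright on the drawer floor; each was released only after it touched down. I then pushed the drawer shut and handed the job in at 57.9 s, with the arm clear of everything.

**Checks that passed**
- **Plugs:** a picture taken before the drawer was closed shows both fin plugs standing in it. Both knob plugs were still seated in the last strip picture, after the first push.
- **Drawer:** the last two pushes, at 9 N and 18 N, stopped at the same point. Between them the handle moved less than 0.3 pixel. It sits at x ≈ 0.5006, about 1 mm short of the predicted 0.502, which is within the calibration error.

**What went wrong or is less certain**
- **First closing push:** it left the drawer about 6–9 mm open. The fingertips sit about 20 mm higher than I assumed, so they slid over the handle bar.
- **Second closing push:** this one passed over the front panel and moved nothing. I mended it by pushing the handle from lower down.
- **Final drawer check:** I had used all the allowed pictures, so this was numbers only. The pixel profile leaves up to about 1 mm of gap possible.
- **Bystanders:** the bottle and jar looked undisturbed in the pictures. I never identified the loupe for certain between two small dark objects. The before/after image differences around all of these were small, but lighting and arm shadow also affect them.

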